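Load the sample jars into the colour-matched heating blocks

TASK

Load the four round sample jars into the heating blocks, each jar standing upright in the well of the block of its lid's colour. Their heating times are staggered, so load them one at a time in the order red, yellow, green, blue, carrying each roughly upright, setting it down without dropping it and letting go of it before you place the next. Leave the two oblong slide boxes where they are.

Things in the scene. Friction and masses are not known exactly. Their poses are not given: they have to be found in the camera images.
- red_jar: the red jar: a round, sealed sample jar, white body with a red screw lid, loose, about 0.1 to 0.2 kg. 75 mm high in all: body 45 mm in diameter up to 53 mm, then the lid, 47 mm in diameter and 22 mm high. Rigid; grip it across its diameter, from above. Origin: centre of its underside; z is up along the jar.
- red_block: the red heating block: a fixed square block painted red, 84 x 84 mm and 32 mm high, with one round open well in the middle of its top, 64 mm in diameter and 16 mm deep, with a flat dark floor. Origin: centre of its underside, so the well's axis is vertical through the origin and the well's floor is 16 mm above it. x and y lie along its sides.
- yellow_jar: the yellow jar: a round, sealed sample jar, white body with a yellow screw lid, loose, about 0.1 to 0.2 kg. 75 mm high in all: body 45 mm in diameter up to 53 mm, then the lid, 47 mm in diameter and 22 mm high. Rigid; grip it across its diameter, from above. Origin: centre of its underside; z is up along the jar.
- yellow_block: the yellow heating block: a fixed square block painted yellow, 84 x 84 mm and 32 mm high, with one round open well in the middle of its top, 64 mm in diameter and 16 mm deep, with a flat dark floor. Origin: centre of its underside, so the well's axis is vertical through the origin and the well's floor is 16 mm above it. x and y lie along its sides.
- green_jar: the green jar: a round, sealed sample jar, white body with a green screw lid, loose, about 0.1 to 0.2 kg. 75 mm high in all: body 45 mm in diameter up to 53 mm, then the lid, 47 mm in diameter and 22 mm high. Rigid; grip it across its diameter, from above. Origin: centre of its underside; z is up along the jar.
- green_block: the green heating block: a fixed square block painted green, 84 x 84 mm and 32 mm high, with one round open well in the middle of its top, 64 mm in diameter and 16 mm deep, with a flat dark floor. Origin: centre of its underside, so the well's axis is vertical through the origin and the well's floor is 16 mm above it. x and y lie along its sides.
- blue_jar: the blue jar: a round, sealed sample jar, white body with a blue screw lid, loose, about 0.1 to 0.2 kg. 75 mm high in all: body 45 mm in diameter up to 53 mm, then the lid, 47 mm in diameter and 22 mm high. Rigid; grip it across its diameter, from above. Origin: centre of its underside; z is up along the jar.
- blue_block: the blue heating block: a fixed square block painted blue, 84 x 84 mm and 32 mm high, with one round open well in the middle of its top, 64 mm in diameter and 16 mm deep, with a flat dark floor. Origin: centre of its underside, so the well's axis is vertical through the origin and the well's floor is 16 mm above it. x and y lie along its sides.
- red_slide_box: the red slide box: a low, oblong, closed red plastic box, 76 x 32 mm and 26 mm high, with a white label on top, loose, 0.09 kg. Not a jar: to be left alone. Origin: centre of its underside; x along its length.
- blue_slide_box: the blue slide box: a low, oblong, closed blue plastic box, 76 x 32 mm and 26 mm high, with a white label on top, loose, 0.09 kg. Not a jar: to be left alone. Origin: centre of its underside; x along its length.
Things that resemble listed ones, but are neither listed nor needed, are in the scene too. Leave any purple look-alike of the red_jar alone.

How it is judged:
By the outcome, as a careful person would: the job done as asked, in the order asked, and still so for the second after the job is handed in, with the robot touching nothing.
It also fails if it takes over 104 s, if anything falls off the work surface, if the arm or the gripper's body presses on something with over 40 N, if the wrist force passes 120 N, or if a joint passes its speed limit or range.

ROBOT

A 6-joint arm with a two-finger parallel gripper is mounted at the origin on the work surface. World frame = base frame: x ahead of the robot, y to its left, z up, the work surface at z = 0. Lengths are in mm, angles in degrees, forces in N, time in s.
With the tool pointing down it reaches from about 375 to 925 mm from the base axis. Payload 5.7 kg.
Tool frame: the origin (TCP) lies at the very end of the fingers, on their centre line; the grasp point (between the pads) lies robot.pinch_z behind it (robot.pinch_z is the distance from the TCP to the grasp point, in mm); z points along the fingers, y is the direction in which the jaws open and shut (so a half turn about z gives the same grasp; the last joint's range is limited). The gripper opens to 88 mm and grips with 3 to 60 N. Pads are 20 mm wide; open, the fingers measure 115 mm over their backs; the gripper's body (75 mm by 178 mm) begins 61 mm behind the grasp point.
Start: joints at [-82.913, 20.558, 86.54, -0, 72.909, -6.595], TCP at [141.909, -582.944, 222.623] pointing down, gripper open.
Joint ranges: [-170.27, 170.27], [-57.76, 135], [12.27, 136.19], [-55.21, 235.2], [11.17, 155.16], [-170.74, 170.74]. Speed limits (degrees/s): [136.94, 136.94, 180, 180, 180, 180].

INTERFACE

Orientations are given as [roll, pitch, yaw] about the fixed x, y, z axes, in that order (R = Rz(yaw) Ry(pitch) Rx(roll)).
In Python, from bench import robot gives the robot as it stands.
- The arm moves only by the shell command python3 -m handwheel 'ROWS'. ROWS is JSON, a list of rows, each a list of 5 numbers: the shift along the tool's x, y, z in cm, then the turn about the tool's z in degrees, then the gripper's target within -1 to 1 (fully open at 1, half-way at 0, shut at -1). In form: [[tx, ty, tz, twist, fingers], ...]. A call has 1 to 12 rows; each row is the pose to reach, as a shift and turn from the pose measured when the call began, along the tool's axes at that moment; what a row does not reach only later rows make up. A row lasts 1/12 s, in which the tool goes at most 41.7 mm and 7.16 degrees, less where a joint would pass 70% of its speed; a pose out of reach is approached as far as the arm can. A call with a gripper value outside its range is refused whole. The fingers move at their own pace and stop on an object; the grip force is fixed at half the most. Time passes only in rows, so rows that repeat a pose let the fingers close. It gives the time, the measured TCP pose, the force and the opening at its end, in the units of the state.
- robot.get_obs(): the state, without advancing time (a new reading comes with each control period).
- robot.snapshot(name): name is "side" or "top"; returns a dict with "image" (384x512x3 uint8, red, green, blue), "fx", "fy", "cx", "cy" (pixels), "view" (4x4, takes a point from world to camera coordinates). Camera axes: x right, y up, looking along -z (the intrinsics and any distortion apply to the point x, -y, -z); pixel columns grow to the right and rows downward; lengths in mm; the calibration is good to about 2 mm. A picture is of the moment at which its call begins. There is no depth.
- robot.hand_in(): hands the job in, once; it reports no verdict.
The state is a dict: "time": time; "joint_pos": joint angles; "qvel": joint speeds; "tau": joint torques, N m; "position": TCP position; "ee_rot": TCP orientation; "force": force on the tool from outside, world axes, zero at the start; "moment": the same for the moment, N m; "grip_width": finger opening in mm.
Only numpy, scipy, OpenCV 4.12 (cv2) and the standard library are available. Lean on these libraries where they do the work, as an engineer would, in place of code of your own. Each camera call takes 0.05 s, during which the arm holds its last target. There are 200 camera calls.

## Working session

There is one attempt and no reset: what is moved stays moved. The work goes in short steps, Python scripts to look and compute and a shell command to move; the robot and the scene stay as the last step left them, time stands still between calls to the robot, and variables do not carry over. Pictures are saved under pics/ and viewed, about 12 in all and at most 16, crops included, and the job is handed in when it is done.

```bash
ls; mkdir -p pics; python3 - <<'E'
from bench import robot
import cv2,numpy as np
o=robot.get_obs();print(o,robot.pinch_z)
for n in("side","top"):
    s=robot.snapshot(n);cv2.imwrite(f"pics/{n}0.png",cv2.resize(s["image"][:,:,::-1],None,fx=1.5,fy=1.5,interpolation=cv2.INTER_CUBIC))
    print(n,{k:v for k,v in s.items() if k!="image"})
E
```

```text
pics
{'time': 0.0, 'joint_pos': array([-8.29127408e+01,  2.05972118e+01,  8.65977285e+01, -1.17035002e-03,
        7.29114638e+01, -6.59533438e+00]), 'qvel': array([-0.05791733, -0.00881509, -0.02629391,  0.01960596,  0.07989229,
       -0.01729629]), 'tau': array([-2.22252624e-03, -5.15382564e+01, -2.70726782e+01,  6.73886854e-02,
        3.51627963e-02, -1.37983370e-04]), 'position': array([ 141.81790866, -582.27677762,  221.82550892]), 'ee_rot': array([-1.79894172e+02, -1.11105277e-02,  1.36829282e+01]), 'force': array([-0.01452784,  0.05158503,  0.44720558]), 'moment': array([ 0.00578387,  0.03360784, -0.05224345]), 'grip_width': 87.75736004686601} 18.700000000000003
side {'fx': 489.93213562193637, 'fy': 489.93213562193637, 'cx': 253.84144487239362, 'cy': 190.36507588999612, 'view': array([[-7.46525819e-01, -6.65317973e-01,  7.15512391e-03,
         3.92943513e+02],
       [ 4.98956438e-01, -5.52679567e-01,  6.67523610e-01,
        -2.85745044e+02],
       [-4.40160964e-01,  5.01893705e-01,  7.44554252e-01,
        -1.03829294e+03],
       [ 0.00000000e+00,  0.00000000e+00,  0.00000000e+00,
         1.00000000e+00]])}
top {'fx': 367.46273511769016, 'fy': 367.46273511769016, 'cx': 248.42694153416352, 'cy': 178.49558174023602, 'view': array([[-3.49783597e-03, -9.99381584e-01,  3.49887908e-02,
        -3.05497407e+01],
       [ 9.88049658e-01,  1.93776491e-03,  1.54123709e-01,
        -5.31140938e+02],
       [-1.54096196e-01,  3.51097622e-02,  9.87431854e-01,
        -9.62531795e+02],
       [ 0.00000000e+00,  0.00000000e+00,  0.00000000e+00,
         1.00000000e+00]])}
```

View pics/top0.png

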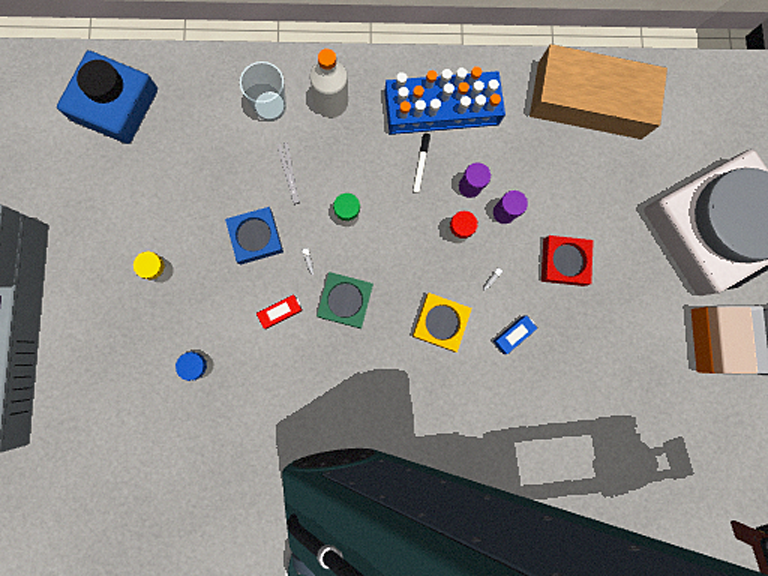

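View pics/side0.png

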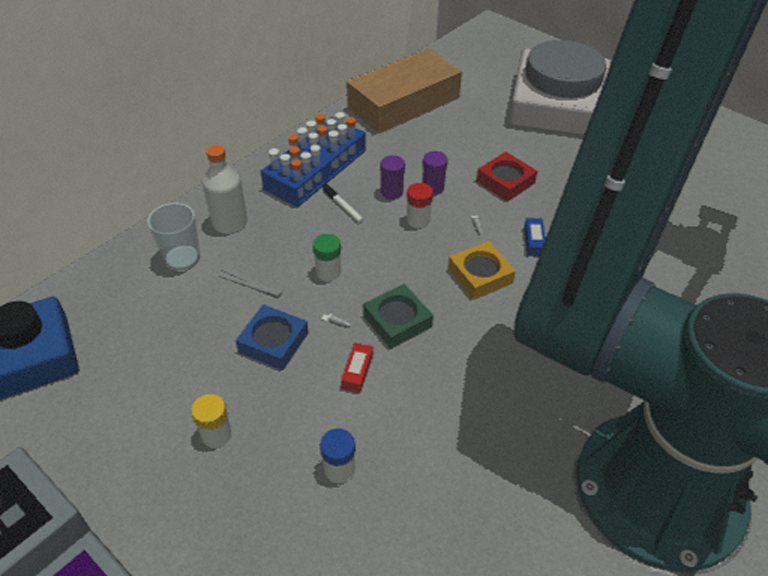

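The top view (1.5x pixels) shows the lids: red (464,224), yellow (148,265), green (347,206), blue (190,366). The wells are red (570,261), yellow (443,322), green (345,300), blue (254,235). Two purple look-alikes stand at (477,178) and (513,206), close to the red jar. All the same items are visible in the side view. Next I'll take enlarged crops to measure from.

```bash
python3 - <<'E'
import cv2,numpy as np
T=[(464,224),(148,265),(347,206),(190,366),(570,261),(443,322),(345,300),(254,235)]
S=[(420,200),(210,412),(327,250),(338,450),(507,175),(482,268),(398,314),(272,335)]
for n,P in(("top",T),("side",S)):
    im=cv2.imread(f"pics/{n}0.png");c=[]
    for x,y in P:
        k=cv2.resize(im[y-40:y+40,x-40:x+40],(200,200),interpolation=cv2.INTER_CUBIC)
        for i in range(0,200,25): # tick = 10 px of the 1.5x picture
            cv2.line(k,(i,0),(i,5),(255,255,255),1);cv2.line(k,(0,i),(5,i),(255,255,255),1)
        cv2.line(k,(100,94),(100,106),(0,0,0),1);cv2.line(k,(94,100),(106,100),(0,0,0),1)
        c.append(k)
    cv2.imwrite(f"pics/{n}crop.png",np.vstack([np.hstack(c[:4]),np.hstack(c[4:])]))
E
```

```text
(no output)
```

View pics/topcrop.png

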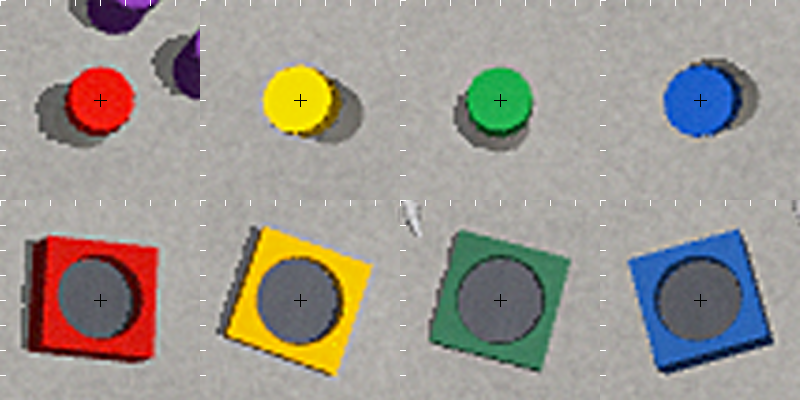

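View pics/sidecrop.png

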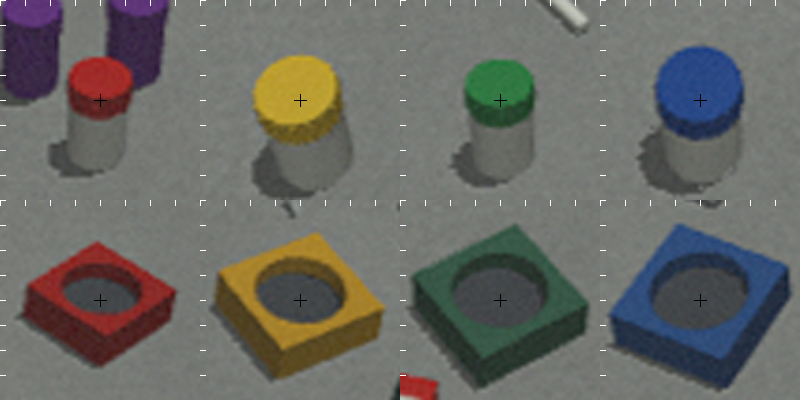

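The crops show every lid top and block top face clearly. I read the lid ellipse centres and the averages of the four top-face corners off them for triangulation.

```bash
cat > h.py <<'E'
import numpy as np
from scipy.optimize import least_squares
from scipy.spatial.transform import Rotation as R
K={'side':(489.932,253.841,190.365),'top':(367.463,248.427,178.496)}
V={'side':np.array([[-7.46525819e-01,-6.65317973e-01,7.15512391e-03,392.943513],[4.98956438e-01,-5.52679567e-01,6.67523610e-01,-285.745044],[-4.40160964e-01,5.01893705e-01,7.44554252e-01,-1038.29294]]),
'top':np.array([[-3.49783597e-03,-9.99381584e-01,3.49887908e-02,-30.5497407],[9.88049658e-01,1.93776491e-03,1.54123709e-01,-531.140938],[-1.54096196e-01,3.51097622e-02,9.87431854e-01,-962.531795]])}
def proj(n,p):
    c=V[n]@np.r_[p,1];f,cx,cy=K[n];return np.array([cx+f*c[0]/-c[2],cy-f*c[1]/-c[2]])
def tri(t,s):
    r=least_squares(lambda p:np.r_[proj('top',p)-t,proj('side',p)-s],[550,0,50]);return r.x,np.abs(r.fun).max()
def atz(n,px,z):
    r=least_squares(lambda q:proj(n,[q[0],q[1],z])-px,[550,0]);return r.x
def delta(goal,yaw=None):
    "shift in tool axes (cm) and twist from the present pose to TCP goal"
    from bench import robot
    o=robot.get_obs();M=R.from_euler('xyz',o['ee_rot'],degrees=True).as_matrix()
    d=M.T@(np.array(goal)-o['position'])/10
    return d.round(2),o['position'].round(1),o['ee_rot'].round(1),o['joint_pos'].round(1)
E
python3 - <<'E'
from h import *
N="red yellow green blue RED YELLOW GREEN BLUE".split()
T=[(464,224),(148,265),(347,206),(190,366),(570,261),(443,322),(345,300),(254,235)]
S=[(420,200),(210,412),(327,250),(338,450),(507,175),(482,268),(398,314),(272,335)]
tc=[(100,100),(98,99),(99.5,99),(100,100),(100,98),(100,100.5),(101,100.5),(99.5,98.8)]
sc=[(100,76.5),(97,90),(100,84.5),(100,84),(99.8,89.5),(99.8,91),(100.5,92),(102,90.5)]
g=lambda P,c:((np.array(P)-40+(np.array(c)+.5)/2.5-.5)+.5)/1.5-.5
for i,n in enumerate(N):
    t,s=g(T[i],tc[i]),g(S[i],sc[i]);p,e=tri(t,s);h=75 if i<4 else 32
    print(n,p.round(1),'res',e.round(2),'| at nominal z top',atz('top',t,h).round(1),'side',atz('side',s,h).round(1),'r',np.hypot(*p[:2]).round())
# purples, slide boxes rough
for n,t in(("pur1",(477,174)),("pur2",(515,202)),("redbox",(279,312)),("bluebox",(515,335))):
    print(n,atz('top',(np.array(t)+.5)/1.5-.5,75 if n[0]=='p' else 26).round())
E
```

```text
red [ 605.4 -192.9   77.6] res 0.29 | at nominal z top [ 606.7 -193.1] side [ 606.5 -195.7] r 635.0
yellow [530.5 362.3  74.9] res 0.44 | at nominal z top [531.6 363.1] side [529.6 362. ] r 642.0
green [638.7  16.3  73.1] res 0.5 | at nominal z top [639.4  17.1] side [635.9  17.1] r 639.0
blue [356.7 281.   73.5] res 0.44 | at nominal z top [357.8 281.3] side [355.3 281.2] r 454.0
RED [ 549.2 -400.3   29.1] res 0.02 | at nominal z top [ 548.7 -399.2] side [ 547.5 -397.1] r 680.0
YELLOW [ 433.1 -158.8   29.8] res 0.24 | at nominal z top [ 433.6 -158.1] side [ 431.5 -157.3] r 461.0
GREEN [473.3  19.   29.1] res 0.3 | at nominal z top [473.8  19.5] side [471.   20.6] r 474.0
BLUE [594.2 188.   31.4] res 0.41 | at nominal z top [595.2 188.7] side [592.8 187.9] r 623.0
pur1 [ 700. -220.]
pur2 [ 647. -288.]
redbox [452. 139.]
bluebox [ 410. -292.]
```

Triangulated heights of 73–78 mm for the lids and 29–31 mm for the blocks agree with 75 and 32, so I can move now. I'll twist 30° on the way so the jaws clear the purple jars.

```bash
python3 -c "
from h import *
print(delta([605.5,-193.5,150]))"; python3 -m handwheel -h | head -5
```

```text
(array([ 54.25, -26.8 ,   7.24]), array([ 141.8, -582.4,  221.9]), array([-179.9,   -0. ,   13.7]), array([-82.9,  20.6,  86.6,  -0. ,  72.9,  -6.6]))invalid input: not JSON, or not a number
```

```bash
python3 -m handwheel '[[2,-1,0.3,3,1],[5,-2.5,0.7,6,1],[8,-4,1.1,10,1],[11,-5.5,1.5,13,1],[14,-7,1.9,16,1],[17,-8.4,2.3,19,1],[20,-9.9,2.7,22,1],[23,-11.4,3.1,25,1],[26,-12.9,3.5,28,1],[29,-14.3,3.9,30,1],[32,-15.8,4.2,30,1],[34,-16.8,4.5,30,1]]'; python3 -c "
from h import *
print(delta([605.5,-193.5,150]))"
```

```text
time: 1.1
position: [434.1, -336.3, 176.7]
ee_rot: [-179.9, 0.1, -16.3]
force: [-0.8, 0.7, -0.1]
grip_width: 87.8
(array([ 12.46, -18.5 ,   2.71]), array([ 434.1, -336.3,  176.7]), array([-1.799e+02,  1.000e-01, -1.630e+01]), array([-45. ,  19.2,  96. ,   0.1,  65. ,  61.2]))
```

```bash
python3 -m handwheel '[[1.5,-2.2,0.3,0,1],[3,-4.5,0.7,0,1],[4.6,-6.8,1,0,1],[6.2,-9.2,1.3,0,1],[7.8,-11.5,1.7,0,1],[9.3,-13.8,2,0,1],[10.8,-16,2.3,0,1],[11.8,-17.5,2.6,0,1],[12.3,-18.3,2.7,0,1],[12.46,-18.5,2.7,0,1],[12.46,-18.5,2.7,0,1]]'; python3 - <<'E'
from h import *
from bench import robot
import cv2
print(delta([605.5,-193.5,43]))
c=[]
for n in("side","top"):
    im=robot.snapshot(n)["image"][:,:,::-1];u,v=proj(n,[605,-193,75]).astype(int);print(n,u,v)
    c.append(cv2.resize(im[v-50:v+50,u-50:u+50],(400,400),interpolation=cv2.INTER_CUBIC))
cv2.imwrite("pics/r1.png",np.hstack(c))
E
```

```text
time: 2.02
position: [605.3, -193.3, 149.8]
ee_rot: [-179.9, 0.1, -16.2]
force: [-0.4, -0.6, -0.2]
grip_width: 88.1
(array([ 0.05,  0.03, 10.68]), array([ 605.3, -193.3,  149.8]), array([-1.799e+02,  1.000e-01, -1.620e+01]), array([-24. ,  27.4,  86.5,   0.1,  66.3,  82.1]))
side 279 127
top 308 149
```

View pics/r1.png

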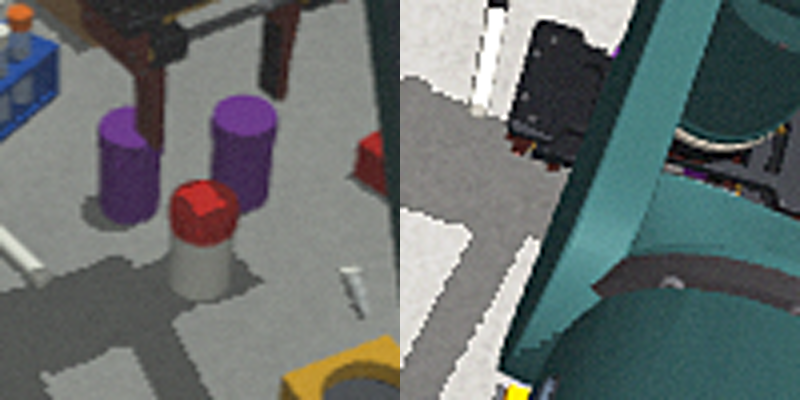

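The side crop shows both finger tips straddling the jar symmetrically, at about (150,145) and (280,95). The red lid is at (204,205) and the purple jars are behind it. In the top view the arm hides the jar. I'll descend and grip.

```bash
python3 -m handwheel '[[0,0,1.5,0,1],[0,0,3,0,1],[0,0,4.5,0,1],[0,0,6,0,1],[0,0,7.5,0,1],[0,0,9,0,1],[0,0,10,0,1],[0,0,10.6,0,1],[0,0,10.7,0,1],[0,0,10.7,0,1]]'; python3 -m handwheel '[[0,0,0,0,0.3],[0,0,0,0,0],[0,0,0,0,-0.2],[0,0,0,0,-0.5],[0,0,0,0,-1],[0,0,0,0,-1],[0,0,0,0,-1],[0,0,0,0,-1],[0,0,0,0,-1],[0,0,0,0,-1],[0,0,0,0,-1],[0,0,0,0,-1]]'
```

```text
time: 2.95
position: [604.4, -194.4, 43.2]
ee_rot: [-179.9, 0.1, -16.3]
force: [0.4, 0.0, -0.3]
grip_width: 87.5
time: 3.95
position: [604.5, -194.3, 43.3]
ee_rot: [-179.9, 0.1, -16.3]
force: [-0.0, 1.2, 1.5]
grip_width: 46.4
```

Width is 46.4 mm, so it is gripping the lid. Lift.

```bash
python3 -m handwheel '[[0,0,-0.6,0,-1],[0,0,-2,0,-1],[0,0,-3.8,0,-1],[0,0,-5.6,0,-1],[0,0,-7.4,0,-1],[0,0,-9,0,-1],[0,0,-10.5,0,-1],[0,0,-11.5,0,-1],[0,0,-12,0,-1],[0,0,-12,0,-1]]'; python3 -c "
from h import *
print(delta([548.5,-398.8,163]))"
```

```text
time: 4.78
position: [605.0, -194.9, 164.3]
ee_rot: [-179.9, -0.0, -16.3]
force: [0.0, -0.7, -1.1]
grip_width: 45.8
(array([ 0.31, 21.16,  0.09]), array([ 605. , -194.9,  164.3]), array([-179.9,   -0. ,  -16.3]), array([-24.1,  26.5,  85.7,   0.1,  67.8,  82.1]))
```

```bash
python3 -m handwheel '[[0,1.2,0,0,-1],[0,3.2,0,0,-1],[0,5.5,0,0,-1],[0.1,8,0,0,-1],[0.1,10.5,0,0,-1],[0.2,13,0,0,-1],[0.2,15.5,0,0,-1],[0.3,18,0,0,-1],[0.3,19.8,0,0,-1],[0.3,20.8,0,0,-1],[0.3,21.2,0,0,-1],[0.3,21.2,0,0,-1]]'; python3 - <<'E'
from h import *
from bench import robot
import cv2
print(delta([548.5,-398.8,61]))
im=robot.snapshot("side")["image"][:,:,::-1];u,v=proj("side",[548,-399,80]).astype(int);print(u,v)
cv2.imwrite("pics/r2.png",cv2.resize(im[max(v-60,0):v+60,u-60:u+60],None,fx=5,fy=5,interpolation=cv2.INTER_CUBIC))
E
```

```text
time: 5.78
position: [547.8, -399.6, 163.4]
ee_rot: [-179.9, 0.0, -16.4]
force: [0.0, -0.0, -1.3]
grip_width: 46.5
(array([ 0.05, -0.07, 10.24]), array([ 547.8, -399.6,  163.4]), array([-179.9,    0. ,  -16.4]), array([-42. ,  29.9,  79.8,   0.1,  70.4,  64.3]))
340 100
```

View pics/r2.png

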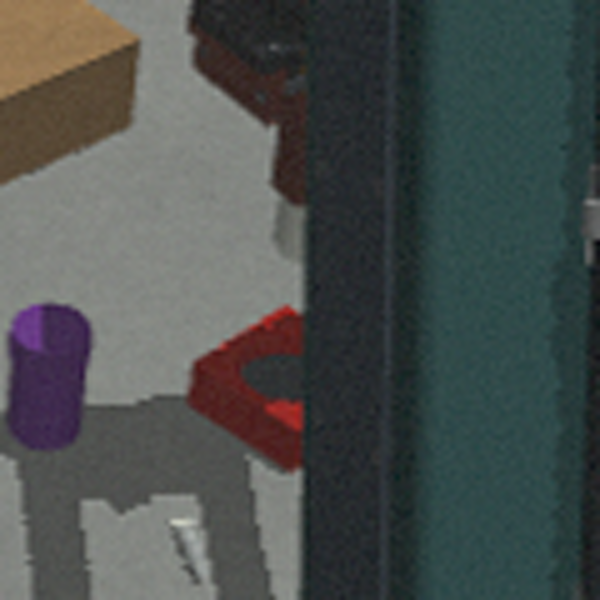

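The jar is held upright, with its white body at (290,230), above the red block at (290,380). The arm half hides it. I'll descend and creep the last part.

```bash
python3 -m handwheel '[[0,0,1,0,-1],[0,0,2.5,0,-1],[0,0,4,0,-1],[0,0,5.5,0,-1],[0,0,7,0,-1],[0,0,8.3,0,-1],[0,0,9.2,0,-1],[0,0,9.8,0,-1],[0,0,10,0,-1],[0,0,10.1,0,-1],[0,0,10.1,0,-1]]'; python3 -m handwheel '[[0,0,0.05,0,-1],[0,0,0.1,0,-1],[0,0,0.15,0,-1],[0,0,0.2,0,-1],[0,0,0.2,0,-1],[0,0,0.2,0,-1]]'
```

```text
time: 6.75
position: [548.5, -398.5, 62.9]
ee_rot: [-179.9, -0.0, -16.3]
force: [0.0, 0.1, -1.9]
grip_width: 46.7
time: 7.25
position: [548.5, -398.6, 61.0]
ee_rot: [-179.9, -0.0, -16.3]
force: [0.1, 0.8, -2.4]
grip_width: 46.4
```

```bash
python3 -m handwheel '[[0,0,0.05,0,-1],[0,0,0.1,0,-1],[0,0,0.15,0,-1],[0,0,0.2,0,-1],[0,0,0.2,0,-1],[0,0,0.2,0,-1]]'
```

```text
time: 7.75
position: [548.7, -398.6, 59.3]
ee_rot: [-179.9, -0.0, -16.3]
force: [-1.6, 0.4, 2.9]
grip_width: 46.6
```

Contact at z 59.3, which matches 16 + 43.2. Release and lift.

```bash
python3 -m handwheel '[[0,0,0,0,-0.3],[0,0,0,0,0],[0,0,0,0,0.1],[0,0,0,0,0.3],[0,0,0,0,0.5],[0,0,0,0,0.7],[0,0,0,0,1],[0,0,0,0,1],[0,0,0,0,1],[0,0,0,0,1]]';  python3 -m handwheel '[[0,0,-1,0,1],[0,0,-2.5,0,1],[0,0,-4.5,0,1],[0,0,-6.5,0,1],[0,0,-8.5,0,1],[0,0,-10,0,1],[0,0,-10.5,0,1],[0,0,-10.5,0,1]]'; python3 -c "
from h import *
print(delta([531,362.3,165]))"
```

```text
time: 8.58
position: [548.7, -398.6, 59.3]
ee_rot: [-179.9, -0.0, -16.3]
force: [0.7, -0.1, 0.5]
grip_width: 87.4
time: 9.25
position: [549.5, -399.7, 166.6]
ee_rot: [-180.0, -0.2, -16.3]
force: [0.2, -0.6, 0.4]
grip_width: 88.0
(array([-23.22, -72.6 ,   0.13]), array([ 549.5, -399.7,  166.6]), array([-180. ,   -0.2,  -16.3]), array([-41.9,  29.7,  79.6,   0.1,  70.5,  64.4]))
```

```bash
python3 -m handwheel '[[-0.5,-1.6,0,0,1],[-1.3,-4,0,0,1],[-2.3,-7.2,0,0,1],[-3.4,-10.6,0,0,1],[-4.5,-14,0,0,1],[-5.6,-17.5,0,0,1],[-6.7,-21,0,0,1],[-7.8,-24.4,0,0,1],[-8.9,-27.8,0,0,1],[-10,-31.3,0,0,1],[-10.9,-34,0,0,1],[-11.5,-36,0,0,1]]'; python3 -c "
from h import *
print(delta([531,362.3,165]))
from bench import robot
import cv2
im=robot.snapshot('top')['image'][:,:,::-1];u,v=proj('top',[549,-399,60]).astype(int);print(u,v)
a=cv2.resize(im[v-50:v+50,u-50:u+50],(400,400),interpolation=cv2.INTER_CUBIC)
im=robot.snapshot('side')['image'][:,:,::-1];u,v=proj('side',[549,-399,60]).astype(int);print(u,v)
b=cv2.resize(im[v-50:v+50,u-50:u+50],(400,400),interpolation=cv2.INTER_CUBIC)
cv2.imwrite('pics/r3.png',np.hstack([a,b]))"
```

```text
time: 10.25
position: [537.9, -18.1, 165.1]
ee_rot: [-179.9, -0.0, -16.2]
force: [0.2, 0.5, -0.2]
grip_width: 88.0
(array([-11.31, -36.33,   0.05]), array([537.9, -18.1, 165.1]), array([-179.9,   -0. ,  -16.2]), array([-9.3, 19. , 98.2,  0.1, 62.8, 96.9]))
383 171
338 105
```

View pics/r3.png

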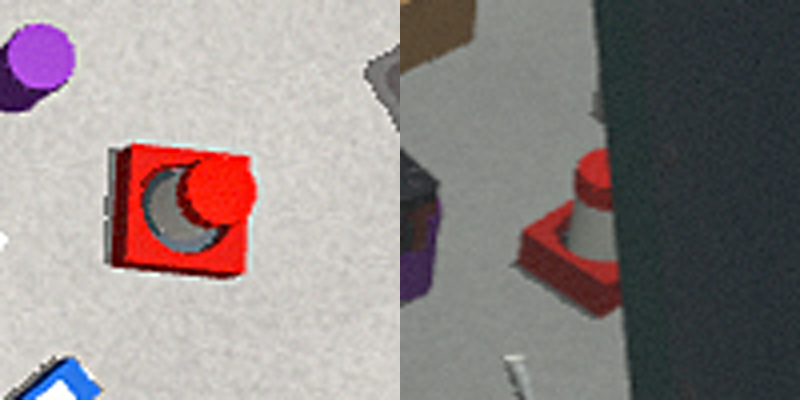

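The red jar stands in the red well: the lid is at crop (217,188) in the top view and it looks upright in the side view. I'll check the lid position numerically as I go on to yellow.

```bash
python3 -m handwheel '[[-0.5,-1.6,0,0,1],[-1.3,-4,0,0,1],[-2.2,-7,0,0,1],[-3.3,-10.5,0,0,1],[-4.4,-14,0,0,1],[-5.5,-17.5,0,0,1],[-6.6,-21,0,0,1],[-7.7,-24.4,0,0,1],[-8.8,-27.8,0,0,1],[-9.9,-31.3,0,0,1],[-10.7,-34.3,0,0,1],[-11.2,-35.9,0,0,1]]'; python3 -m handwheel '[[-0.05,-0.3,0,0,1],[-0.05,-0.4,0,0,1],[-0.05,-0.4,0,0,1]]'; python3 -c "
from h import *
print(proj('top',[548.7,-398.6,91]),'seen 387.3 168.0', atz('top',[387.3,168],91))
print(delta([531,362.3,43.3]))"
```

```text
time: 11.35
position: [529.8, 360.6, 164.8]
ee_rot: [-179.9, 0.0, -16.0]
force: [-0.3, 0.3, 0.4]
grip_width: 87.8
time: 11.6
position: [530.1, 363.0, 164.1]
ee_rot: [180.0, 0.1, -16.1]
force: [0.8, -1.2, 0.6]
grip_width: 88.1
[388.06437794 169.31918531] seen 387.3 168.0 [ 552.23917082 -396.77282578]
(array([ 0.12,  0.04, 12.08]), array([530.1, 363. , 164.1]), array([ 1.80e+02,  1.00e-01, -1.61e+01]), array([ 28.2,  27.1,  84.7,   0. ,  68.3, 134.3]))
```

The red jar's lid is within 4 mm of the well axis, so it is seated. Now the yellow grasp.

```bash
python3 -m handwheel '[[0,0,1.5,0,1],[0,0,3.2,0,1],[0,0,5,0,1],[0.1,0,6.8,0,1],[0.1,0,8.4,0,1],[0.1,0,10,0,1],[0.1,0,11.2,0,1],[0.1,0,11.9,0,1],[0.1,0,12.1,0,1],[0.1,0,12.1,0,1]]'; python3 -m handwheel '[[0,0,0,0,0.3],[0,0,0,0,0],[0,0,0,0,-0.2],[0,0,0,0,-0.5],[0,0,0,0,-1],[0,0,0,0,-1],[0,0,0,0,-1],[0,0,0,0,-1],[0,0,0,0,-1],[0,0,0,0,-1]]';python3 -m handwheel '[[0,0,-0.6,0,-1],[0,0,-2,0,-1],[0,0,-3.8,0,-1],[0,0,-5.6,0,-1],[0,0,-7.4,0,-1],[0,0,-9,0,-1],[0,0,-10.5,0,-1],[0,0,-11.5,0,-1],[0,0,-12,0,-1],[0,0,-12,0,-1]]'; python3 -c "
from h import *
print(delta([433,-158.2,163]))"
```

```text
time: 12.43
position: [531.0, 362.0, 42.9]
ee_rot: [180.0, 0.1, -16.1]
force: [-0.1, -0.6, 0.1]
grip_width: 87.8
time: 13.27
position: [531.2, 362.2, 43.1]
ee_rot: [180.0, 0.1, -16.1]
force: [-0.2, 0.2, 1.8]
grip_width: 46.6
time: 14.1
position: [531.8, 362.5, 164.2]
ee_rot: [-180.0, -0.0, -16.1]
force: [0.3, 0.6, -1.2]
grip_width: 46.2
(array([ 4.94, 52.76,  0.07]), array([531.8, 362.5, 164.2]), array([-180. ,   -0. ,  -16.1]), array([ 28.1,  27.1,  84.6,   0. ,  68.2, 134.2]))
```

```bash
python3 -m handwheel '[[0.1,1,0,0,-1],[0.3,3,0,0,-1],[0.5,5.5,0,0,-1],[0.8,8.3,0,0,-1],[1,11,0,0,-1],[1.3,13.8,0,0,-1],[1.5,16.5,0,0,-1],[1.8,19.2,0,0,-1],[2,22,0,0,-1],[2.3,24.5,0,0,-1],[2.5,26.5,0,0,-1],[2.6,27.5,0,0,-1]]'; python3 -c "
from h import *
print(delta([433,-158.2,163]))"
```

```text
time: 15.1
position: [478.5, 88.5, 162.9]
ee_rot: [179.9, 0.1, -16.2]
force: [0.0, -1.1, -0.7]
grip_width: 46.7
(array([2.510e+00, 2.496e+01, 1.000e-02]), array([478.5,  88.5, 162.9]), array([ 1.799e+02,  1.000e-01, -1.620e+01]), array([  2.3,  15.3, 104.3,  -0. ,  60.6, 108.5]))
```

```bash
python3 -m handwheel '[[0.1,1,0,0,-1],[0.3,3,0,0,-1],[0.5,5.5,0,0,-1],[0.8,8,0,0,-1],[1.1,10.5,0,0,-1],[1.3,13,0,0,-1],[1.6,15.5,0,0,-1],[1.8,18,0,0,-1],[2.1,20.5,0,0,-1],[2.3,23,0,0,-1],[2.5,24.6,0,0,-1],[2.5,25,0,0,-1]]'; python3 - <<'E'
from h import *
from bench import robot
import cv2
print(delta([433,-158.2,59.3]))
im=robot.snapshot("side")["image"][:,:,::-1];u,v=proj("side",[433,-158,80]).astype(int);print(u,v)
cv2.imwrite("pics/y1.png",cv2.resize(im[max(v-60,0):v+60,u-60:u+60],None,fx=4,fy=4,interpolation=cv2.INTER_CUBIC))
E
```

```text
time: 16.1
position: [432.6, -160.7, 162.8]
ee_rot: [179.9, 0.1, -16.3]
force: [-0.6, 0.8, -1.3]
grip_width: 46.6
(array([-1.000e-02, -2.700e-01,  1.035e+01]), array([ 432.6, -160.7,  162.8]), array([ 1.799e+02,  1.000e-01, -1.630e+01]), array([-2.890e+01,  1.330e+01,  1.072e+02, -1.000e-01,  5.960e+01,
        7.750e+01]))
322 162
```

View pics/y1.png

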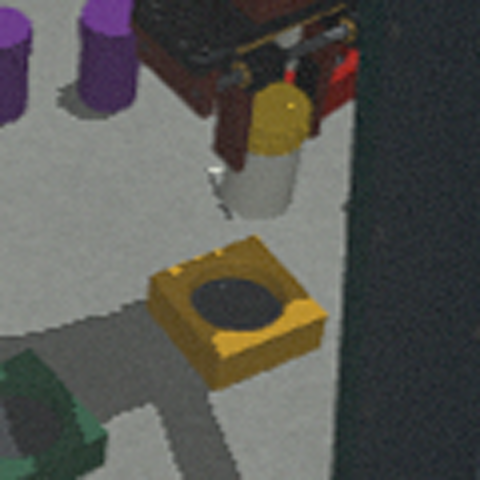

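The yellow jar is held upright at (260,155), above the yellow well at (237,303). The slight lean is perspective. Lowering.

```bash
python3 -m handwheel '[[0,-0.1,1,0,-1],[0,-0.2,2.5,0,-1],[0,-0.27,4,0,-1],[0,-0.27,5.5,0,-1],[0,-0.27,7,0,-1],[0,-0.27,8.3,0,-1],[0,-0.27,9.2,0,-1],[0,-0.27,9.8,0,-1],[0,-0.27,10,0,-1],[0,-0.27,10.1,0,-1],[0,-0.27,10.1,0,-1]]'; python3 -m handwheel '[[0,0,0.05,0,-1],[0,0,0.1,0,-1],[0,0,0.15,0,-1],[0,0,0.2,0,-1],[0,0,0.25,0,-1],[0,0,0.3,0,-1],[0,0,0.3,0,-1]]'
```

```text
time: 17.07
position: [433.2, -157.3, 62.0]
ee_rot: [179.9, 0.1, -16.3]
force: [0.4, -0.5, -1.9]
grip_width: 46.5
time: 17.65
position: [433.3, -157.4, 59.0]
ee_rot: [179.9, 0.1, -16.3]
force: [-0.1, -0.6, -0.5]
grip_width: 46.2
```

```bash
python3 -m handwheel '[[0,0,0.05,0,-1],[0,0,0.07,0,-1],[0,0,0.07,0,-1]]'; python3 -m handwheel '[[0,0,0,0,-0.3],[0,0,0,0,0],[0,0,0,0,0.1],[0,0,0,0,0.3],[0,0,0,0,0.5],[0,0,0,0,0.7],[0,0,0,0,1],[0,0,0,0,1],[0,0,0,0,1],[0,0,0,0,1]]';  python3 -m handwheel '[[0,0,-1,0,1],[0,0,-2.5,0,1],[0,0,-4.5,0,1],[0,0,-6.5,0,1],[0,0,-8.5,0,1],[0,0,-10,0,1],[0,0,-10.5,0,1],[0,0,-10.5,0,1]]'; python3 -c "
from h import *
print(delta([638.5,16.5,165]))"
```

```text
time: 17.9
position: [433.5, -157.5, 58.9]
ee_rot: [179.9, 0.1, -16.3]
force: [-1.7, 1.1, 7.8]
grip_width: 46.4
time: 18.73
position: [433.6, -157.5, 58.9]
ee_rot: [179.9, 0.1, -16.3]
force: [-0.2, -0.4, 0.1]
grip_width: 87.2
time: 19.4
position: [434.7, -157.8, 165.0]
ee_rot: [179.9, -0.1, -16.3]
force: [-0.5, -0.0, -0.7]
grip_width: 87.6
(array([ 1.468e+01, -2.245e+01, -2.000e-02]), array([ 434.7, -157.8,  165. ]), array([ 1.799e+02, -1.000e-01, -1.630e+01]), array([-2.850e+01,  1.310e+01,  1.071e+02, -1.000e-01,  5.970e+01,
        7.790e+01]))
```

Seated and released. On to green.

```bash
python3 -m handwheel '[[0.7,-1,0,0,1],[2,-3,0,0,1],[3.7,-5.6,0,0,1],[5.4,-8.3,0,0,1],[7.2,-11,0,0,1],[9,-13.8,0,0,1],[10.8,-16.5,0,0,1],[12.6,-19.2,0,0,1],[13.8,-21,0,0,1],[14.5,-22.2,0,0,1],[14.7,-22.45,0,0,1],[14.7,-22.45,0,0,1]]'; python3 - <<'E'
from h import *
from bench import robot
import cv2
print(delta([638.5,16.5,43.3]))
c=[]
for n,p in(("top",[433,-158,60]),("side",[433,-158,60]),("side",[638,17,80])):
    im=robot.snapshot(n)["image"][:,:,::-1];u,v=proj(n,p).astype(int);print(u,v)
    c.append(cv2.resize(im[v-33:v+33,u-33:u+33],(264,264),interpolation=cv2.INTER_CUBIC))
cv2.imwrite("pics/y2.png",np.hstack(c))
E
```

```text
time: 20.4
position: [638.4, 17.1, 163.4]
ee_rot: [179.9, 0.0, -16.2]
force: [-0.5, -0.2, -0.5]
grip_width: 87.9
(array([ 0.04,  0.03, 12.01]), array([638.4,  17.1, 163.4]), array([179.9,   0. , -16.2]), array([-4.600e+00,  2.680e+01,  8.530e+01, -1.000e-01,  6.800e+01,
        1.017e+02]))
296 214
321 168
216 160
```

View pics/y2.png

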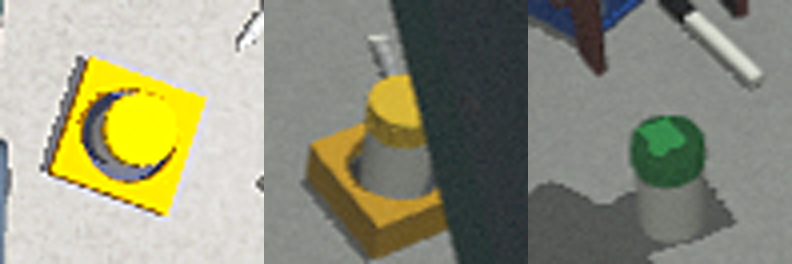

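The yellow jar stands upright in its well: lid at (142,130) in the top crop, and seated in the side crop. The green jar, at (668,180), waits between the open fingers. Grasp it.

```bash
python3 -m handwheel '[[0,0,1.5,0,1],[0,0,3.2,0,1],[0,0,5,0,1],[0,0,6.8,0,1],[0,0,8.4,0,1],[0,0,10,0,1],[0,0,11.2,0,1],[0,0,11.9,0,1],[0,0,12,0,1],[0,0,12,0,1]]'; python3 -m handwheel '[[0,0,0,0,0.3],[0,0,0,0,0],[0,0,0,0,-0.2],[0,0,0,0,-0.5],[0,0,0,0,-1],[0,0,0,0,-1],[0,0,0,0,-1],[0,0,0,0,-1],[0,0,0,0,-1],[0,0,0,0,-1]]';python3 -m handwheel '[[0,0,-0.6,0,-1],[0,0,-2,0,-1],[0,0,-3.8,0,-1],[0,0,-5.6,0,-1],[0,0,-7.4,0,-1],[0,0,-9,0,-1],[0,0,-10.5,0,-1],[0,0,-11.5,0,-1],[0,0,-12,0,-1],[0,0,-12,0,-1]]'; python3 -c "
from h import *
print(delta([473,19.5,163]))"
```

```text
time: 21.38
position: [637.0, 15.0, 44.4]
ee_rot: [179.8, 0.0, -16.4]
force: [-0.1, -0.6, 0.4]
grip_width: 87.9
time: 22.22
position: [637.2, 15.1, 44.5]
ee_rot: [179.9, 0.0, -16.4]
force: [-0.1, 1.0, 1.4]
grip_width: 46.9
time: 23.05
position: [637.9, 15.3, 165.6]
ee_rot: [179.9, -0.1, -16.4]
force: [1.0, -0.2, -1.5]
grip_width: 47.0
(array([-15.94,   4.24,   0.25]), array([637.9,  15.3, 165.6]), array([ 1.799e+02, -1.000e-01, -1.640e+01]), array([-4.700e+00,  2.660e+01,  8.530e+01, -1.000e-01,  6.800e+01,
        1.017e+02]))
```

```bash
python3 -m handwheel '[[-0.8,0.2,0,0,-1],[-2.3,0.6,0,0,-1],[-4.3,1.1,0,0,-1],[-6.5,1.7,0,0,-1],[-8.7,2.3,0,0,-1],[-10.9,2.9,0,0,-1],[-13,3.4,0,0,-1],[-14.6,3.9,0,0,-1],[-15.6,4.2,0,0,-1],[-15.9,4.24,0,0,-1],[-15.9,4.24,0,0,-1]]'; python3 -c "
from h import *
print(delta([473,19.5,60.5]))"
```

```text
time: 23.97
position: [472.5, 19.5, 165.2]
ee_rot: [179.9, -0.0, -16.4]
force: [0.6, -0.2, -0.9]
grip_width: 46.4
(array([ 0.04, -0.04, 10.47]), array([472.5,  19.5, 165.2]), array([179.9,  -0. , -16.4]), array([ -5.9,  14. , 105.9,  -0.2,  60.2, 100.5]))
```

```bash
python3 -m handwheel '[[0,0,1,0,-1],[0,0,2.5,0,-1],[0,0,4,0,-1],[0,0,5.5,0,-1],[0,0,7,0,-1],[0,0,8.3,0,-1],[0,0,9.2,0,-1],[0,0,9.8,0,-1],[0,0,10,0,-1],[0,0,10.15,0,-1],[0,0,10.15,0,-1]]'; python3 -m handwheel '[[0,0,0.05,0,-1],[0,0,0.1,0,-1],[0,0,0.15,0,-1],[0,0,0.2,0,-1],[0,0,0.25,0,-1],[0,0,0.3,0,-1],[0,0,0.3,0,-1]]'
```

```text
time: 24.88
position: [473.0, 19.2, 63.8]
ee_rot: [179.9, -0.1, -16.4]
force: [0.1, 0.4, -1.4]
grip_width: 46.5
time: 25.47
position: [473.0, 19.2, 60.8]
ee_rot: [179.9, -0.1, -16.4]
force: [-0.2, -0.5, -1.2]
grip_width: 46.8
```

```bash
python3 -m handwheel '[[0,0,0.05,0,-1],[0,0,0.07,0,-1],[0,0,0.1,0,-1],[0,0,0.1,0,-1]]'
```

```text
time: 25.8
position: [473.5, 19.1, 60.4]
ee_rot: [179.9, -0.1, -16.4]
force: [-2.3, 0.5, 7.1]
grip_width: 46.6
```

Contact at 60.4, as expected. Release, lift, and go towards blue.

```bash
python3 -m handwheel '[[0,0,0,0,-0.3],[0,0,0,0,0],[0,0,0,0,0.1],[0,0,0,0,0.3],[0,0,0,0,0.5],[0,0,0,0,0.7],[0,0,0,0,1],[0,0,0,0,1],[0,0,0,0,1],[0,0,0,0,1]]';  python3 -m handwheel '[[0,0,-1,0,1],[0,0,-2.5,0,1],[0,0,-4.5,0,1],[0,0,-6.5,0,1],[0,0,-8.5,0,1],[0,0,-10,0,1],[0,0,-10.5,0,1],[0,0,-10.5,0,1]]'; python3 -c "
from h import *
print(delta([357,281.2,165]))"
```

```text
time: 26.63
position: [473.5, 19.1, 60.4]
ee_rot: [179.9, -0.1, -16.4]
force: [0.0, -0.3, -0.2]
grip_width: 87.1
time: 27.3
position: [474.4, 19.3, 166.5]
ee_rot: [179.9, -0.3, -16.4]
force: [-0.3, 0.7, 0.9]
grip_width: 88.0
(array([-1.864e+01, -2.182e+01,  2.000e-02]), array([474.4,  19.3, 166.5]), array([179.9,  -0.3, -16.4]), array([ -5.9,  13.9, 105.7,  -0.2,  60.1, 100.5]))
```

```bash
python3 -m handwheel '[[-0.8,-1,0,0,1],[-2.4,-2.8,0,0,1],[-4.4,-5.2,0,0,1],[-6.6,-7.8,0,0,1],[-8.8,-10.4,0,0,1],[-11,-12.9,0,0,1],[-13.2,-15.5,0,0,1],[-15.4,-18,0,0,1],[-17.2,-20.1,0,0,1],[-18.3,-21.4,0,0,1],[-18.6,-21.8,0,0,1],[-18.6,-21.8,0,0,1]]'; python3 - <<'E'
from h import *
from bench import robot
import cv2
print(delta([357,281.2,43.3]))
c=[]
for n,p in(("top",[473,19,60]),("side",[473,19,60]),("side",[357,281,80])):
    im=robot.snapshot(n)["image"][:,:,::-1];u,v=proj(n,p).astype(int);print(u,v)
    c.append(cv2.resize(im[v-33:v+33,u-33:u+33],(264,264),interpolation=cv2.INTER_CUBIC))
cv2.imwrite("pics/g2.png",np.hstack(c))
E
```

```text
time: 28.3
position: [355.6, 281.6, 164.1]
ee_rot: [179.8, -0.2, -16.2]
force: [-0.4, -0.6, 0.4]
grip_width: 87.6
(array([ 0.11, -0.04, 12.08]), array([355.6, 281.6, 164.1]), array([179.8,  -0.2, -16.2]), array([ 29.9,  12.5, 108.1,  -0.3,  59.3, 136.2]))
229 199
265 198
224 293
```

View pics/g2.png

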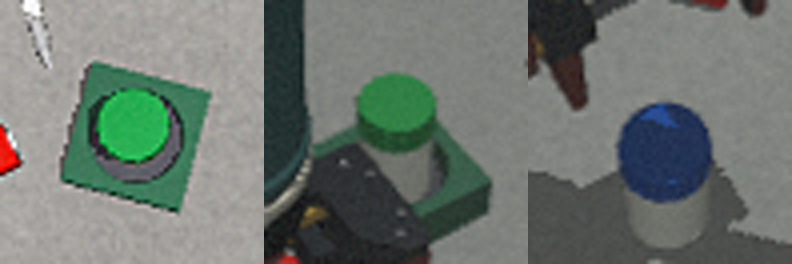

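The green jar is seated upright: lid at (133,125) in the top crop, centred in the well. The blue jar, at (664,170), is between the fingers. Grasp it.

```bash
python3 -m handwheel '[[0.1,0,1.5,0,1],[0.1,0,3.2,0,1],[0.1,0,5,0,1],[0.1,0,6.8,0,1],[0.1,0,8.4,0,1],[0.1,0,10,0,1],[0.1,0,11.2,0,1],[0.1,0,11.9,0,1],[0.1,0,12.1,0,1],[0.1,0,12.1,0,1]]'; python3 -m handwheel '[[0,0,0,0,0.3],[0,0,0,0,0],[0,0,0,0,-0.2],[0,0,0,0,-0.5],[0,0,0,0,-1],[0,0,0,0,-1],[0,0,0,0,-1],[0,0,0,0,-1],[0,0,0,0,-1],[0,0,0,0,-1]]';python3 -m handwheel '[[0,0,-0.6,0,-1],[0,0,-2,0,-1],[0,0,-3.8,0,-1],[0,0,-5.6,0,-1],[0,0,-7.4,0,-1],[0,0,-9,0,-1],[0,0,-10.5,0,-1],[0,0,-11.5,0,-1],[0,0,-12,0,-1],[0,0,-12,0,-1]]'; python3 -c "
from h import *
print(delta([594.2,188.2,163]))"
```

```text
time: 29.28
position: [358.6, 278.6, 43.4]
ee_rot: [179.8, -0.2, -16.4]
force: [-0.2, 0.0, -0.4]
grip_width: 87.8
time: 30.12
position: [359.0, 278.9, 43.6]
ee_rot: [179.8, -0.2, -16.5]
force: [-0.4, 1.5, 2.8]
grip_width: 46.8
time: 30.95
position: [358.8, 279.5, 164.5]
ee_rot: [179.9, -0.3, -16.4]
force: [-0.2, 0.1, -1.0]
grip_width: 46.5
(array([25.16,  2.09,  0.29]), array([358.8, 279.5, 164.5]), array([179.9,  -0.3, -16.4]), array([ 29.4,  12.5, 108. ,  -0.3,  59.3, 136.1]))
```

```bash
python3 -m handwheel '[[1,0.1,0,0,-1],[3,0.2,0,0,-1],[5.6,0.4,0.1,0,-1],[8.3,0.6,0.1,0,-1],[11,0.9,0.1,0,-1],[13.8,1.1,0.1,0,-1],[16.5,1.4,0.2,0,-1],[19.2,1.6,0.2,0,-1],[21.8,1.8,0.2,0,-1],[24,2,0.2,0,-1],[25.1,2.1,0.2,0,-1],[25.2,2.1,0.2,0,-1]]'; python3 - <<'E'
from h import *
from bench import robot
import cv2
print(delta([594.2,188.2,59.7]))
im=robot.snapshot("side")["image"][:,:,::-1];u,v=proj("side",[594,188,90]).astype(int);print(u,v)
cv2.imwrite("pics/b1.png",cv2.resize(im[max(v-60,0):v+60,u-60:u+60],None,fx=4,fy=4,interpolation=cv2.INTER_CUBIC))
E
```

```text
time: 31.95
position: [596.5, 186.4, 162.7]
ee_rot: [179.9, -0.3, -16.6]
force: [0.8, -0.6, -1.3]
grip_width: 46.3
(array([-0.33, -0.13, 10.3 ]), array([596.5, 186.4, 162.7]), array([179.9,  -0.3, -16.6]), array([ 11.2,  25.7,  87.4,  -0.3,  66.7, 117.9]))
178 204
```

View pics/b1.png

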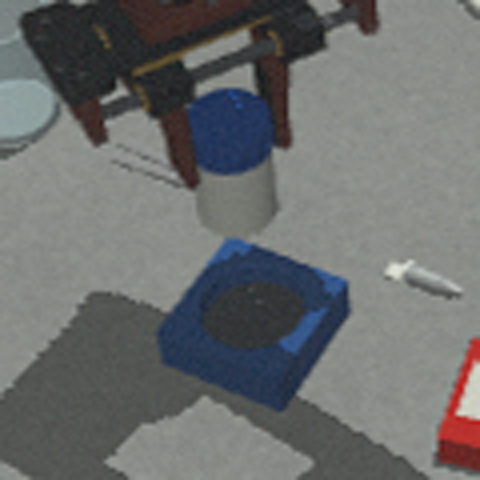

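The blue jar is held upright at (235,165), above the blue well at (255,312). Nothing else is near. Lowering.

```bash
python3 -m handwheel '[[-0.1,0,1,0,-1],[-0.2,-0.1,2.5,0,-1],[-0.3,-0.1,4,0,-1],[-0.3,-0.1,5.5,0,-1],[-0.3,-0.1,7,0,-1],[-0.3,-0.1,8.3,0,-1],[-0.3,-0.1,9.2,0,-1],[-0.3,-0.1,9.8,0,-1],[-0.3,-0.1,10,0,-1],[-0.3,-0.1,10.05,0,-1],[-0.3,-0.1,10.05,0,-1]]'; python3 -m handwheel '[[0,0,0.05,0,-1],[0,0,0.1,0,-1],[0,0,0.15,0,-1],[0,0,0.2,0,-1],[0,0,0.25,0,-1],[0,0,0.25,0,-1]]'
```

```text
time: 32.92
position: [592.7, 188.8, 62.6]
ee_rot: [179.9, -0.2, -16.5]
force: [0.3, -0.1, 0.1]
grip_width: 46.6
time: 33.42
position: [592.6, 188.8, 60.1]
ee_rot: [179.9, -0.2, -16.5]
force: [-1.3, 1.1, -1.2]
grip_width: 47.0
```

```bash
python3 -m handwheel '[[0,0,0.05,0,-1],[0,0,0.07,0,-1],[0,0,0.1,0,-1],[0,0,0.1,0,-1]]'
```

```text
time: 33.75
position: [593.0, 188.7, 59.6]
ee_rot: [179.9, -0.3, -16.5]
force: [-1.0, 0.3, 4.4]
grip_width: 46.7
```

```bash
python3 -m handwheel '[[0,0,0,0,-0.3],[0,0,0,0,0],[0,0,0,0,0.1],[0,0,0,0,0.3],[0,0,0,0,0.5],[0,0,0,0,0.7],[0,0,0,0,1],[0,0,0,0,1],[0,0,0,0,1],[0,0,0,0,1]]';  python3 -m handwheel '[[0,0,-1,0,1],[0,0,-2.5,0,1],[0,0,-4.5,0,1],[0,0,-6.5,0,1],[0,0,-8.5,0,1],[0,0,-10.5,0,1],[0,0,-12.5,0,1],[0,0,-14,0,1],[0,0,-14,0,1]]'; python3 -m handwheel '[[0,1,0,0,1],[0,3,0,0,1],[0,6,0,0,1],[0,9,0,0,1],[0,12,0,0,1],[0,15,0,0,1],[0,18,0,0,1],[0,21,0,0,1],[0,24,0,0,1],[0,26,0,0,1],[0,27,0,0,1],[0,27,0,0,1]]'; python3 - <<'E'
from bench import robot
import cv2,numpy as np
c=[robot.snapshot(n)["image"][:,:,::-1] for n in("top","side")]
cv2.imwrite("pics/end.png",cv2.resize(np.hstack(c),(800,300),interpolation=cv2.INTER_AREA))
cv2.imwrite("pics/bend.png",np.hstack([cv2.resize(c[0][100:260,60:260],(400,320)),cv2.resize(c[1][150:310,100:300],(400,320))]))
E
```

```text
time: 34.58
position: [593.0, 188.7, 59.5]
ee_rot: [179.9, -0.3, -16.5]
force: [0.3, 0.1, 0.5]
grip_width: 87.4
time: 35.33
position: [594.7, 189.7, 204.0]
ee_rot: [-179.9, -0.6, -16.5]
force: [-0.0, 0.1, 0.5]
grip_width: 87.5
time: 36.33
position: [516.6, -70.9, 202.9]
ee_rot: [-180.0, -0.5, -16.7]
force: [-0.9, 0.9, 0.2]
grip_width: 87.7
```

View pics/bend.png

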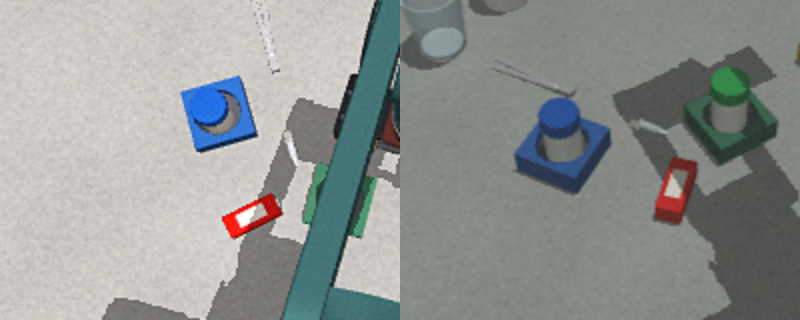

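View pics/end.png

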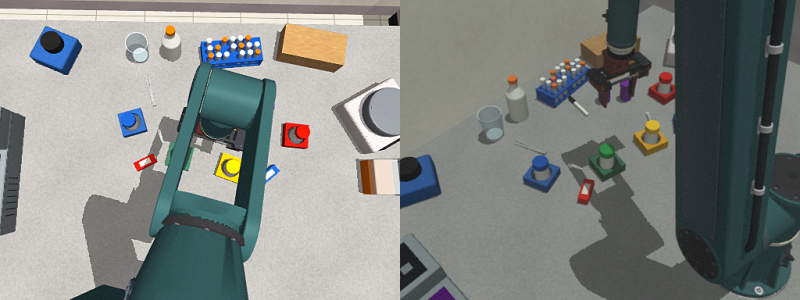

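All four jars stand upright in their matching wells. In the side view, blue is at (541,165), green (606,153), yellow (652,130) and red (662,83). The slide boxes are where they were and the gripper is clear. Handing in.

```bash
python3 -c "
from bench import robot
print(robot.hand_in())"
```

```text
the job is handed in; nothing more can be done
None
```

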